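Set up a flange and pipe on a welding jig

TASK

Set up the pipe joint for tack welding on the jig: slip the square flange over the jig's upright stud so that it lies flat on the base plate with its neck up, then stand the round pipe offcut upright on the flange's neck, with the stud inside it. Let go of both.

Things in the scene. Friction and masses are not known exactly. Their poses are not given: they have to be found in the camera images.
- jig: Welding jig fixed to the table: dark steel base plate 150 x 120 x 12 mm with a low bolt head (5 mm high) near each corner, and one upright bright steel stud in its middle, 16 mm in diameter, its tip 77 mm above the table; the top 13 mm of the stud taper to a blunt cone. Origin: centre of the plate's underside, on the table, on the stud's axis; z up, x along the plate's 150 mm side.
- flange: Loose plain steel weld-neck flange lying flat on the table, neck up, 0.45 kg: a square plate 80 x 80 x 12 mm with four small bolt holes, and a round neck 44 mm in outer diameter and 28 mm high standing on its middle (40 mm high in all). A 30 mm hole goes right through plate and neck. Origin: centre of the underside; z along the neck, x and y along the plate's sides. The neck can be gripped on any diameter. The stud passes through its hole, the pipe does not.
- pipe: Loose grey steel round pipe offcut standing on end on the table: 42 mm in outer diameter, 85 mm high, bore about 32 mm right through, 0.24 kg. Origin: centre of its lower end; z up along the pipe. The pipe does not go through the flange; the stud passes freely into its bore.

How it is judged:
By the outcome, as a careful person would: the job done as asked, in the order asked, and still so for the second after the job is handed in, with the robot touching nothing.
It also fails if it takes over 54 s, if anything falls off the work surface, if the arm or the gripper's body presses on something with over 40 N, if the wrist force passes 120 N, or if a joint passes its speed limit or range.

ROBOT

A 6-joint arm with a two-finger parallel gripper is mounted at the origin on the work surface; the furniture and walls round the work are solid. World frame = base frame: x ahead of the robot, y to its left, z up, the work surface at z = 0. Lengths are in mm, angles in rad, forces in N, time in s.
With the tool pointing down it reaches from about 200 to 875 mm from the base axis. Payload 3.4 kg.
Tool frame: the origin (TCP) lies at the centre of the arm's flange, where the gripper is bolted on; the fingertips stand tip_extent ahead of it and the grasp point (between the pads) lies 180 mm ahead of it (tip_extent is the distance from the TCP to the fingertips, in mm); z points along the fingers, y is the direction in which the jaws open and shut (so a half turn about z gives the same grasp; the last joint's range is limited). The gripper opens to 94 mm and grips with 3 to 60 N. Pads are 16 mm wide; open, the fingers measure 119 mm over their backs; the gripper's body (75 mm by 177 mm) begins 78 mm behind the grasp point.
Start: joints at [-1.326, 0.276, 1.505, -0, 1.361, -0.121], TCP at [205.673, -536.976, 404.693] pointing down, gripper open.
Joint ranges: [-2.89, 2.89], [-0.75, 2.08], [0.22, 2.7], [-1.18, 4.32], [0.11, 2.71], [-2.7, 2.7]. Speed limits (rad/s): [2.57, 2.57, 3.14, 3.14, 3.14, 3.14].

INTERFACE

Orientations are given as a unit quaternion [x, y, z, w].
In Python, from plant import move_to, servo_line, move_joints, move_gripper, hold, ik, get_obs, snapshot, calibration, MotionError, sign_off, find_in, trace, tip_of, tip_extent gives the robot as it stands. Calls block until the motion is done:
- move_to(position, orientation): joint-space move of the TCP to a pose.
- servo_line(position, rotation=None, velocity=150, force_limit=None): straight line of the TCP; rotation=None keeps the orientation; velocity is the mean speed in mm/s. With force_limit (N) it stops when the force on the tool has changed by that much, and returns True; else False.
- move_joints(angles): joint-space move.
- move_gripper(opening): opening from 0.0 (shut) to 1.0 (fully open); the grip force is fixed at half the most; returns when the fingers have stopped.
- hold(seconds).
- ik(position, orientation): joint angles nearest the present ones, or None.
- get_obs(): the state.
- snapshot(name): name is "scene" or "top"; returns (picture, depth): 400x640x3 uint8, blue, green, red; 400x640 float32, mm along the optical axis (not along the pixel's ray), 0 where there is no reading.
- calibration(name): a dict with "fx", "fy", "cx", "cy" (pixels), "camera_from_world" (4x4, takes a point from world to camera coordinates). Camera axes: x right, y up, looking along -z (the intrinsics and any distortion apply to the point x, -y, -z); pixel columns grow to the right and rows downward; lengths in mm; the calibration is good to about 2 mm. A picture is of the moment at which its call begins. calibration takes no time and is no camera call.
A pose or a line that the arm cannot do raises MotionError and nothing moves.
- sign_off(): hands the job in, once; it reports no verdict.
Trained networks look in the newest picture that a camera, given by its name, has taken for a name from the list of things; names that differ only in an ending like _2 or _b are one class to them, and where a whole thing is asked for, a point or a joint stands for the part that bears it (a point fixed in the world has none). Each returns a list of dicts, best first, with "conf" (0 to 1); they miss things now and then, are a little off and sometimes report something else, mostly with a low value. They report only what shows in the picture. A call takes as long as a camera call.
- find_in(camera, query): "rect" ([left, top, width, height] in pixels, round what is visible of it).
- trace(camera, query): "region" (400x640 bool, what is visible of it) and "rect" ([left, top, width, height] in pixels, round what is visible of it).
- tip_of(camera, query): "at" ([column, row] in pixels: a listed point, or the origin of a listed thing).
The state is a dict: "time": time; "q": joint angles; "joint_vel": joint speeds; "effort": joint torques, N m; "tool_pos": TCP position; "ee_rot": TCP orientation; "wrist_force": force on the tool from outside, world axes, zero at the start; "torque": the same for the moment, N m; "grip_width": opening from 0.0 (shut) to 1.0 (fully open).
Only numpy, scipy, OpenCV 4.12 (cv2) and the standard library are available. Lean on these libraries where they do the work, as an engineer would, in place of code of your own. Each camera call takes 0.05 s, during which the arm holds its last target.

## Working session

There is one attempt and no reset: what is moved stays moved. The work goes in short steps, each a Python script; the robot and the scene stay as the last script left them, time stands still between calls to the robot, and variables do not carry over. Pictures are saved under pics/ and viewed, and the job is handed in when it is done.

```bash
mkdir -p pics; ls
python3 - <<'E'
from plant import *
import cv2,numpy as np
import plant
print(plant.tip_extent)
o=get_obs();print(o)
for n in("top","scene"):
    p,d=snapshot(n);cv2.imwrite(f"pics/{n}0.png",p);np.save(f"{n}d0.npy",d)
    c=calibration(n);print(n,c)
    for q in("jig","flange","pipe"):
        print(q,[(r["conf"],r["rect"]) for r in find_in(n,q)][:3],tip_of(n,q)[:2])
print(get_obs()["time"])
E
```

```text
pics
199.2
{'time': 0.0, 'q': array([-1.32600712e+00,  2.76557330e-01,  1.50612625e+00, -1.55676383e-05,
        1.36072050e+00, -1.21002306e-01]), 'joint_vel': array([ 0.00080136, -0.00017218,  0.00109655, -0.00052625,  0.00021893,
       -0.000646  ]), 'effort': array([-4.60703559e-04, -4.04586804e+01, -2.37232393e+01,  7.01517169e-02,
        3.46928439e-02, -1.37398520e-04]), 'tool_pos': array([ 205.60704075, -536.7423423 ,  403.82866511]), 'ee_rot': array([ 9.83320443e-01,  1.81879318e-01, -6.36183705e-05, -9.03504861e-04]), 'wrist_force': array([0.36733942, 0.00495452, 0.20197408]), 'torque': array([ 0.01224272, -0.01467577, -0.04757097]), 'grip_width': 1.0025746852309183}
top {'fx': 510.1909364209668, 'fy': 510.1909364209668, 'cx': 316.4030209860947, 'cy': 213.43567617742835, 'camera_from_world': array([[-1.38938956e-03, -9.99993023e-01,  3.46745157e-03,
         1.90110005e+01],
       [ 9.98374756e-01, -1.18957315e-03,  5.69774690e-02,
        -5.51963511e+02],
       [-5.69729467e-02,  3.54098002e-03,  9.98369443e-01,
        -1.11810419e+03],
       [ 0.00000000e+00,  0.00
[... 251 characters left out ...]
1, 18.8])] [{'at': [231.2, 230.6], 'conf': 0.62}]
scene {'fx': 449.26369715849177, 'fy': 449.26369715849177, 'cx': 320.79794835632947, 'cy': 199.0775358339578, 'camera_from_world': array([[-5.76494499e-01, -8.17096519e-01,  2.71511289e-03,
         3.10674070e+02],
       [ 3.25544714e-01, -2.26634623e-01,  9.17963718e-01,
        -2.15303759e+02],
       [-7.49449619e-01,  5.30084924e-01,  3.96655066e-01,
        -7.88798466e+02],
       [ 0.00000000e+00,  0.00000000e+00,  0.00000000e+00,
         1.00000000e+00]])}
jig [(0.91, [294.5, 182.7, 50.1, 38.6])] [{'at': [316.1, 209.2], 'conf': 0.97}]
flange [] []
pipe [(0.57, [244.0, 203.8, 25.9, 39.8])] [{'at': [258.6, 238.6], 'conf': 0.64}]
0.7
```

Run:
```python
import cv2
a=cv2.imread("pics/top0.png")[130:310,190:470];cv2.imwrite("pics/topc.png",cv2.resize(a,None,fx=2.8,fy=2.8,interpolation=cv2.INTER_CUBIC))
```

```text
(no output)
```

View pics/top0.png

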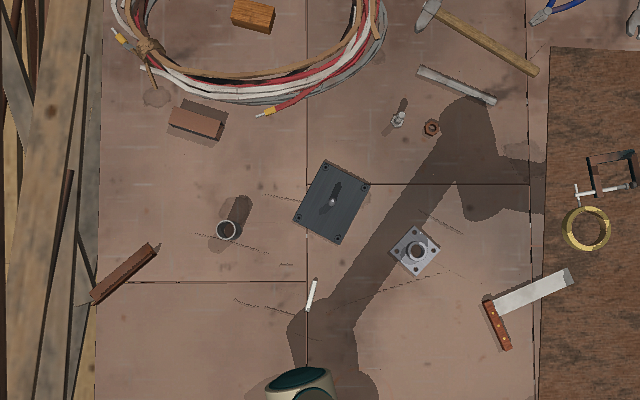

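View pics/scene0.png

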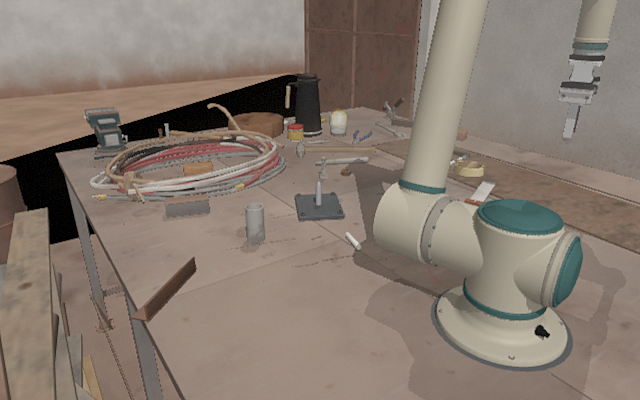

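View pics/topc.png

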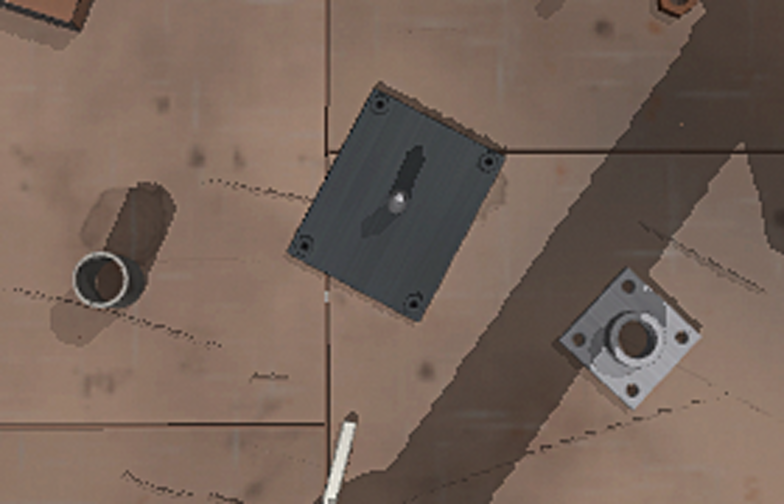

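```bash
cat > h.py <<'E'
from plant import *
import cv2,numpy as np
from scipy.optimize import least_squares
from scipy.spatial.transform import Rotation as R
def cloud(n,d):
    c=calibration(n);v,u=np.mgrid[:400,:640]
    X=(u-c["cx"])/c["fx"]*d;Y=-(v-c["cy"])/c["fy"]*d
    P=np.stack([X,Y,-d,np.ones_like(d)],-1)@np.linalg.inv(c["camera_from_world"]).T
    P=P[...,:3];P[d<=0]=np.nan;return P
def px2w(n,u,v,z):
    c=calibration(n);T=np.linalg.inv(c["camera_from_world"])
    r=T[:3,:3]@np.array([(u-c["cx"])/c["fx"],-(v-c["cy"])/c["fy"],-1.]);o=T[:3,3]
    return o+r*(z-o[2])/r[2]
def circ(p):
    f=lambda a:np.hypot(p[:,0]-a[0],p[:,1]-a[1])-a[2]
    return least_squares(f,[*np.median(p,0)[:2],18],loss="soft_l1").x
def down(yaw): # tool z down, tool y (jaw) at angle yaw in world
    y=np.array([np.cos(yaw),np.sin(yaw),0]);z=np.array([0,0,-1.]);x=np.cross(y,z)
    return R.from_matrix(np.stack([x,y,z],1)).as_quat()
E
python3 - <<'E'
from h import *
d=np.load("topd0.npy");P=cloud("top",d)
def near(u,v,r,lo,hi):
    Q=P[v-r:v+r,u-r:u+r].reshape(-1,3);Q=Q[(Q[:,2]>lo)&(Q[:,2]<hi)];return Q
print("table z",np.nanmedian(P[240:270,260:300,2]))
for nm,u,v,r,lo,hi,z in(("pipe",227,230,22,78,92,85),("neck",416,251,22,34,45,40)):
    Q=near(u,v,r,lo,hi);print(nm,len(Q),Q.mean(0),(Q.max(0)+Q.min(0))/2,np.ptp(Q,0),circ(Q),px2w("top",u-.2,v-.4,z))
Q=near(416,251,30,7,17);print("fl",cv2.minAreaRect(Q[:,:2].astype(np.float32)),len(Q))
Q=near(331,202,50,7,16);r=cv2.minAreaRect(Q[:,:2].astype(np.float32));print("jig",r,Q[:,2].mean())
Q=near(331,202,50,30,90);print("stud",Q,px2w("top",332.5,201.2,77))
E
```

```text
table z -0.5926316276547823
pipe 106 [514.77455887 208.41408093  84.57299228] [514.81637986 208.08400296  83.95953587] [39.62912457 41.0151484  11.00987087] [515.07029647 207.78135507  19.48837105] [514.55874074 205.0781163   85.        ]
neck 173 [ 469.97621706 -199.73070197   39.14072296] [ 469.8560064  -199.74499489   39.58277413] [41.19547038 42.94805176 10.74679324] [ 469.74994744 -199.65035848   18.52234579] [ 469.67539003 -196.90561079   40.        ]
fl ((469.8347473144531, -200.25624084472656), (81.03184509277344, 80.985107421875), 46.448890686035156) 901
jig ((567.270263671875, -31.893020629882812), (192.65533447265625, 149.92593383789062), 61.93131637573242) 11.71194593861987
stud [[584.36164652 -14.85605244  63.13224837]
 [582.08573876 -10.53412063  64.73354267]
 [582.08817243 -12.66603893  64.67925223]
 [581.60245479 -14.60689895  70.20774974]
 [581.63054737 -16.73894891  69.86013182]
 [581.88078265 -18.96945111  66.97181534]
 [579.93196844  -8.39162365  64.95871919]
 [579.65284648 -10.42286541  68.19723332]
 [579.05821991 -12.32218106  75.12742612]
 [579.15951729 -14.473
[... 1125 characters left out ...]
4 -10.50961943  64.51721986]
 [571.39774892 -12.6294851   64.81258484]
 [570.77161565 -14.48306481  72.85298248]
 [570.82305667 -16.62124214  72.15935054]
 [571.17259599 -18.90884807  67.62283924]
 [572.85583286 -21.90436112  45.8926434 ]
 [571.31755367  -9.13379592  37.7095746 ]
 [569.88605024 -10.74298991  56.60972395]
 [569.21226088 -12.60120467  65.48936751]
 [569.1392672  -14.69652002  66.4231059 ]
 [569.26759718 -16.88457431  64.6940127 ]
 [570.14729901 -19.45872367  53.0262141 ]
 [569.46597543 -11.44834492  33.1180995 ]
 [568.63060148 -13.27412566  44.42878758]
 [568.45577362 -15.36244797  46.76963833]
 [569.48046628 -18.03112306  32.82009338]] [574.24848716 -15.40565479  77.        ]
```

Run:
```python
from h import *
d=np.load("topd0.npy");P=cloud("top",d)
im=cv2.imread("pics/top0.png")
o=im.copy()
for u,v,r,lo,hi in((227,230,22,78,92),(416,251,22,34,45),(416,251,32,7,17),(331,202,10,30,90)):
    M=np.zeros((400,640),bool);M[v-r:v+r,u-r:u+r]=True
    M&=(P[...,2]>lo)&(P[...,2]<hi);vv,uu=np.nonzero(M);print(uu.mean(),vv.mean(),uu.min(),uu.max(),vv.min(),vv.max())
    o[M]=(0,255,0) if hi!=17 else (0,0,255)
M=np.zeros((400,640),bool);M[150:255,280:385]=True
M&=(P[...,2]>8)&(P[...,2]<17);n,l,s,c=cv2.connectedComponentsWithStats(M.astype(np.uint8));k=1+s[1:,4].argmax();M=l==k
print(cv2.minAreaRect(P[M][:,:2].astype(np.float32)));o[M]=(255,0,0)
a=np.hstack([cv2.resize(x[130:310,190:470],None,fx=2.8/2*1,fy=1.4,interpolation=0) for x in(im,o)])
cv2.imwrite("pics/ov.png",a)
b=np.vstack([np.hstack([cv2.resize(x[210:250,200:260],None,fx=6,fy=6,interpolation=0),cv2.resize(x[220:280,385:445][:40],None,fx=6,fy=6,interpolation=0)]) for x in(im,o)])
cv2.imwrite("pics/ov2.png",b)
```

```text
225.23584905660377 229.50943396226415 216 235 220 239
417.02312138728325 250.45664739884393 407 427 241 260
414.01442841287457 250.38179800221977 390 439 226 275
331.8269230769231 201.30769230769232 328 335 197 205
((576.4031982421875, -14.809036254882812), (119.76143646240234, 149.96435546875), 61.98138427734375)
```

View pics/ov2.png

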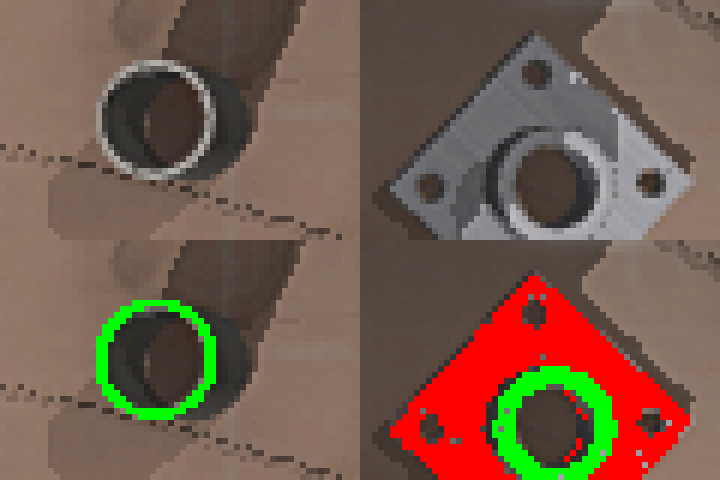

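Run:
```python
from h import *
F=np.array([469.8,-199.8]);J=np.array([575.6,-14.8]);Pp=np.array([515,207.9])
for a in np.deg2rad(np.arange(-90,90,15)):
    try:
        x=[ik([*F,300],down(a)),ik([*F,215],down(a)),ik([*J,300],down(a+np.deg2rad(15.5))),ik([*J,226],down(a+np.deg2rad(15.5)))]
        print(round(np.rad2deg(a)),[None if q is None else np.round([q[0],q[5]],2) for q in x])
    except Exception as e: print(a,e)
for a in np.deg2rad(np.arange(-90,90,30)):
    print(round(np.rad2deg(a)),[None if q is None else np.round([q[0],q[5]],2) for q in (ik([*Pp,330],down(a)),ik([*J,400],down(a)))])
```

```text
-90 [array([-0.54,  1.03]), array([-0.54,  1.03]), array([-0.15,  1.15]), array([-0.15,  1.15])]
-75 [array([-0.54,  0.77]), array([-0.54,  0.77]), array([-0.15,  0.89]), array([-0.15,  0.89])]
-60 [array([-0.54,  0.51]), array([-0.54,  0.51]), array([-0.15,  0.63]), array([-0.15,  0.63])]
-45 [array([-0.54,  0.25]), array([-0.54,  0.25]), array([-0.15,  0.37]), array([-0.15,  0.37])]
-30 [array([-0.54, -0.01]), array([-0.54, -0.01]), array([-0.15,  0.11]), array([-0.15,  0.11])]
-15 [array([-0.54, -0.28]), array([-0.54, -0.28]), array([-0.15, -0.16]), array([-0.15, -0.16])]
0 [array([-0.54, -0.54]), array([-0.54, -0.54]), array([-0.15, -0.42]), array([-0.15, -0.42])]
15 [array([-0.54, -0.8 ]), array([-0.54, -0.8 ]), array([-0.15, -0.68]), array([-0.15, -0.68])]
30 [array([-0.54, -1.06]), array([-0.54, -1.06]), array([-0.15, -0.94]), array([-0.15, -0.94])]
45 [array([-0.54, -1.32]), array([-0.54, -1.32]), array([-0.15, -1.2 ]), array([-0.15, -1.2 ])]
60 [array([-0.54, -1.59]), array([-0.54, -1.59]), array([-0.15, -1.46]), array([-0.15, -1.46])]
75 [array([-0.54, -1.85]), array([-0.54, -1.85]), array([-0.15, -1.73]), array([-0.15, -1.73])]
-90 [array([0.26, 1.83]), array([-0.15,  1.42])]
-60 [array([0.26, 1.31]), array([-0.15,  0.9 ])]
-30 [array([0.26, 0.78]), array([-0.15,  0.38])]
0 [array([0.26, 0.26]), array([-0.15, -0.15])]
30 [array([ 0.26, -0.27]), array([-0.15, -0.67])]
60 [array([ 0.26, -0.79]), array([-0.15, -1.19])]
```

Run:
```python
from h import *
F=[469.8,-199.8];a=np.deg2rad(-45)
move_to([*F,300],down(a))
print(servo_line([*F,216],velocity=80,force_limit=10)); o=get_obs();print(o["time"],o["tool_pos"],o["wrist_force"])
move_gripper(0.0);o=get_obs();print(o["time"],o["tool_pos"],o["wrist_force"],o["grip_width"]*94)
servo_line([*F,310],velocity=120);o=get_obs();print(o["time"],o["tool_pos"],o["wrist_force"],o["grip_width"]*94)
p,d=snapshot("top");cv2.imwrite("pics/top1.png",p)
p,d=snapshot("scene");cv2.imwrite("pics/scene1.png",p)
cv2.imwrite("pics/m1.png",np.vstack([cv2.imread("pics/top1.png")[130:330,240:640],p[100:300,240:640]]))
```

```text
False
3.5167 [ 470.03868537 -199.94217894  216.45647831] [-0.13155536 -0.59156938  0.27621313]
4.3583 [ 469.98407521 -199.94406779  216.03199454] [ 0.91343514 -0.67804316 -0.66712119] 42.479609939105416
5.2917 [ 469.31555509 -199.52027638  309.14416351] [-0.44937187  0.52075541 -3.48295661] 42.20041393650221
```

View pics/m1.png

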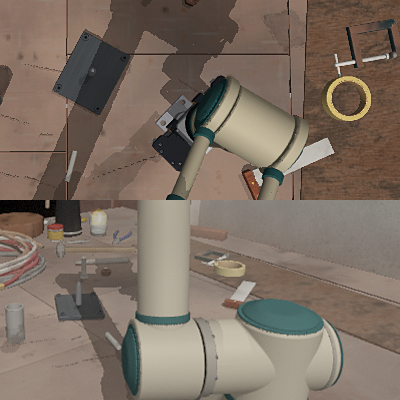

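Run:
```python
from h import *
J=[575.6,-14.8];a=np.deg2rad(-45+15.5)
servo_line([469.8,-199.8,325])
move_to([*J,325],down(a))
o=get_obs();print(o["time"],o["tool_pos"],o["wrist_force"],o["grip_width"]*94)
print(servo_line([*J,250],velocity=60,force_limit=8));o=get_obs();print(o["time"],o["tool_pos"],o["wrist_force"],o["torque"])
p,d=snapshot("scene");cv2.imwrite("pics/scene2.png",cv2.resize(p[130:280,220:420],None,fx=4,fy=4))
```

```text
6.5 [575.09068507 -15.48932734 324.45304621] [-0.66336544  0.3419645  -4.14158026] 42.64772637523637
False
7.9 [575.80660033 -14.81065949 250.46112861] [-0.07690121  0.39010449 -3.74888163] [-0.05350243  0.01294373 -0.00365905]
```

View pics/scene2.png

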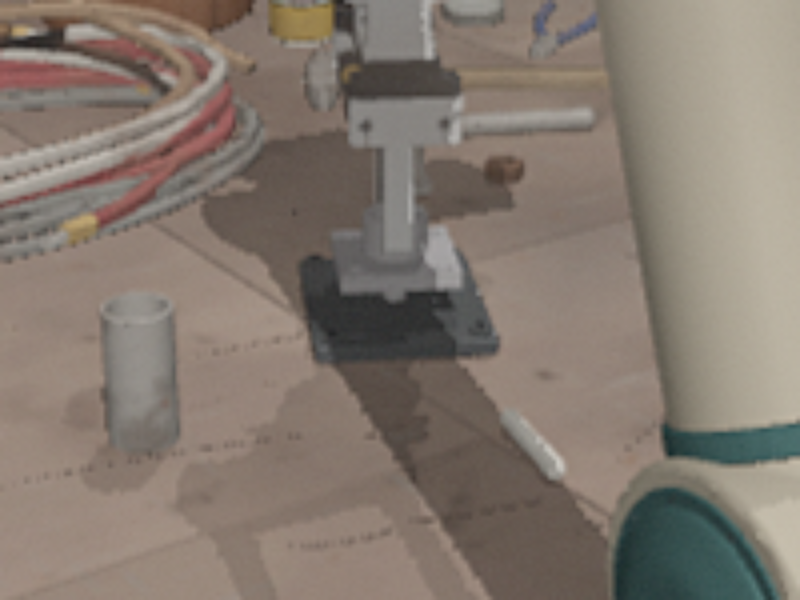

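The flange sits over the stud, about 22 mm above the plate (near pixel 395,250), and there is no side force. I'll lower it until it touches, then release it.

Run:
```python
from h import *
J=[575.6,-14.8]
print(servo_line([*J,226],velocity=30,force_limit=6));o=get_obs();print(o["time"],o["tool_pos"],o["wrist_force"],o["torque"])
move_gripper(0.8);o=get_obs();print(o["time"],o["tool_pos"],o["wrist_force"],o["grip_width"]*94)
servo_line([*J,340],velocity=200)
Pp=[515,207.9]
move_to([*Pp,340],down(np.deg2rad(0)))
p,d=snapshot("top");cv2.imwrite("pics/top3.png",p);np.save("topd3.npy",d);P=cloud("top",d)
cv2.imwrite("pics/top3c.png",cv2.resize(p[130:310,190:470],None,fx=2.8,fy=2.8))
Q=P[150:255,280:385].reshape(-1,3);print(np.histogram(Q[:,2],[5,8,10,14,18,21,23,25,27,30,48,51,54,57,80]))
N=Q[(Q[:,2]>46)&(Q[:,2]<58)];print("neck",circ(N),N[:,2].mean(),(N.max(0)+N.min(0))/2,np.ptp(N,0))
N=Q[(Q[:,2]>19)&(Q[:,2]<29)];print("plate",cv2.minAreaRect(N[:,:2].astype(np.float32)),N[:,2].mean())
N=Q[(Q[:,2]>65)&(Q[:,2]<85)];print("stud",N.mean(0))
o=get_obs();print(o["time"],o["tool_pos"],o["wrist_force"])
```

```text
True
8.6417 [575.42550886 -14.75298467 227.93259839] [-0.16219868  0.03310272  4.77672685] [-0.07739434 -0.1746174   0.10946926]
9.325 [574.51761758 -14.63394895 226.59167255] [ 0.0258647  -0.80241892 -0.01270067] 75.23036055565865
(array([ 147,  392, 1503,  376,  126,  249,  321,  184,   70,   39,   67,
         81,   14,   44]), array([ 5,  8, 10, 14, 18, 21, 23, 25, 27, 30, 48, 51, 54, 57, 80]))
neck [574.10687752 -14.18037927  18.42644201] 51.17523057843608 [573.62411154 -14.19230761  51.78639229] [41.40323816 41.09420561 10.94292898]
plate ((574.5462036132812, -15.374954223632812), (105.88514709472656, 135.88821411132812), 62.509700775146484) 23.69161437418517
stud [575.53405193 -14.49209834  71.30561643]
11.0083 [515.56890313 206.87095867 339.51988426] [-0.3628024  -0.41768945 -0.08036942]
```

View pics/top3c.png

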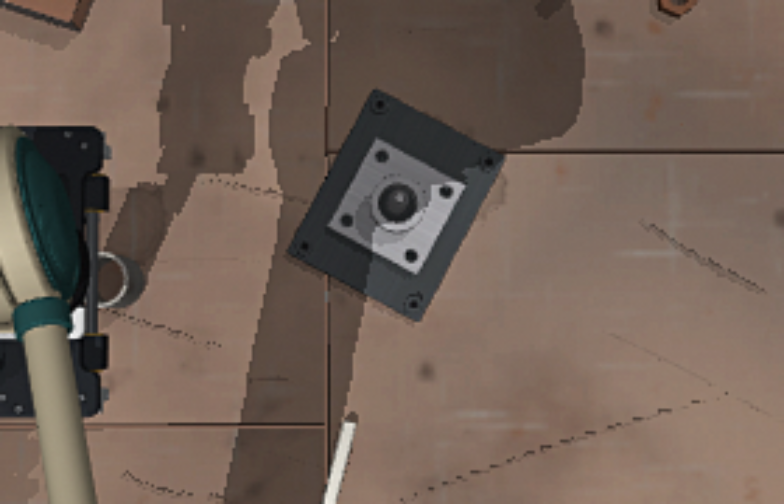

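The top view shows the flange flat and square on the plate (neck around pixel 398,204), with its top at z≈52 and the stud inside. Next is the pipe.

Run:
```python
from h import *
def s(): o=get_obs();print(round(o["time"],2),o["tool_pos"].round(2),o["wrist_force"].round(2),o["torque"].round(3),round(o["grip_width"]*94,1))
Pp=[515,208.0];T=[574.4,-14.4];a=down(0)
move_gripper(0.9)
print(servo_line([*Pp,230],velocity=80,force_limit=10));s()
move_gripper(0.0);s()
servo_line([*Pp,380],velocity=120);s()
move_to([*T,380],a);hold(.3);s()
print(servo_line([*T,300],velocity=60,force_limit=8));hold(.3);s()
p,d=snapshot("scene");cv2.imwrite("pics/scene4.png",cv2.resize(p[110:260,220:420],None,fx=4,fy=4))
```

```text
False
12.93 [515.24 208.07 230.53] [0.12 0.01 0.11] [-0.048 -0.084 -0.008] 84.8
13.66 [515.03 208.01 230.01] [-0.01 -0.57  1.01] [-0.013 -0.144  0.004] 41.3
15.06 [514.74 207.91 379.12] [ 0.18 -1.09 -2.63] [ 0.012 -0.059  0.024] 41.3
16.27 [574.26 -13.17 380.11] [-0.85  0.93 -2.65] [-0.017 -0.083  0.007] 41.3
False
18.06 [574.43 -14.41 300.21] [ 0.26  1.56 -2.76] [-0.012 -0.114 -0.002] 41.7
```

View pics/scene4.png

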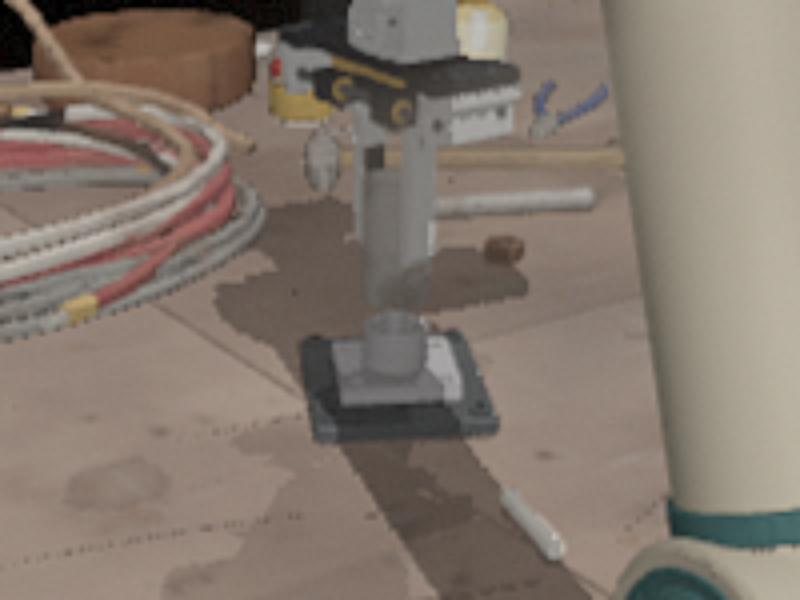

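The pipe is upright (centre around column 397) over the neck (around column 395), with the stud tip already inside its bore. Lowering now.

Run:
```python
from h import *
def s(): o=get_obs();print(round(o["time"],2),o["tool_pos"].round(2),o["wrist_force"].round(2),o["torque"].round(3),round(o["grip_width"]*94,1))
T=[574.4,-14.4]
print(servo_line([*T,279.5],velocity=25,force_limit=5));s()
p,d=snapshot("scene");cv2.imwrite("pics/scene5.png",cv2.resize(p[110:260,220:420],None,fx=4,fy=4))
```

```text
True
18.79 [574.3  -14.4  281.95] [0.56 0.1  4.62] [-0.003 -0.114 -0.066] 41.4
```

View pics/scene5.png

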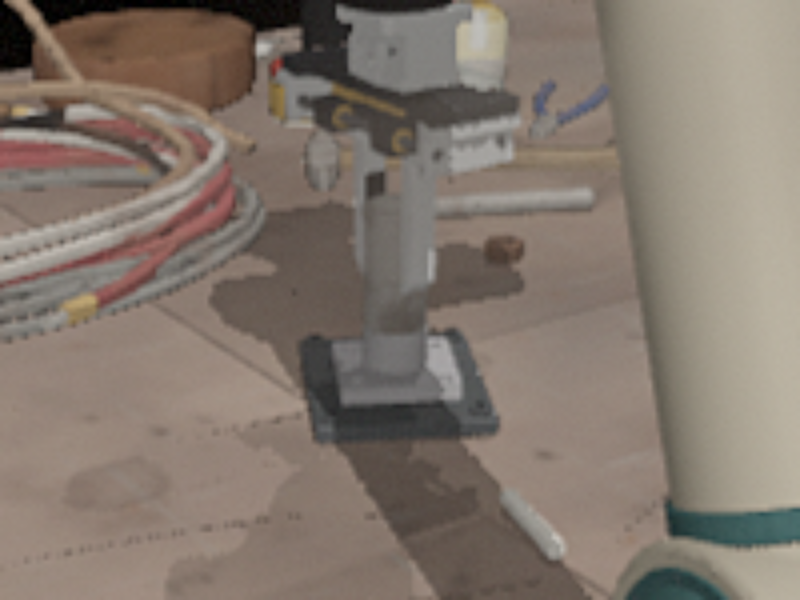

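It touched at exactly the expected height (TCP 282), and the pipe stands coaxial on the neck. Releasing.

Run:
```python
from h import *
def s(): o=get_obs();print(round(o["time"],2),o["tool_pos"].round(2),o["wrist_force"].round(2),round(o["grip_width"]*94,1))
T=[574.4,-14.4]
move_gripper(0.85);s()
servo_line([*T,420],velocity=150)
move_to([350,-350,420],down(np.deg2rad(-45)));s()
p,d=snapshot("top");P=cloud("top",d)
q,e=snapshot("scene");cv2.imwrite("pics/m6.png",np.hstack([cv2.resize(q[110:260,250:400],None,fx=2.6,fy=2.6),cv2.resize(p[145:265,270:390],(390,390))]))
Q=P[150:255,280:385].reshape(-1,3)
N=Q[(Q[:,2]>128)&(Q[:,2]<146)];print("pipe",circ(N),N[:,2].mean(),N[:,2].std(),(N.max(0)+N.min(0))/2)
A=np.c_[N[:,:2]-N[:,:2].mean(0),np.ones(len(N))];print(np.linalg.lstsq(A,N[:,2],rcond=None)[0])
```

```text
19.6 [573.61 -14.3  280.68] [0.01 0.06 0.53] 80.2
22.17 [ 350.57 -349.55  419.9 ] [ 0.14 -0.09  0.46] 79.7
pipe [573.75569765 -13.92383206  19.41472581] 136.34534475810045 2.0467811717981834 [573.88070112 -14.32953861 134.3568114 ]
[-6.45412209e-03 -1.62980560e-02  1.36345345e+02]
```

View pics/m6.png

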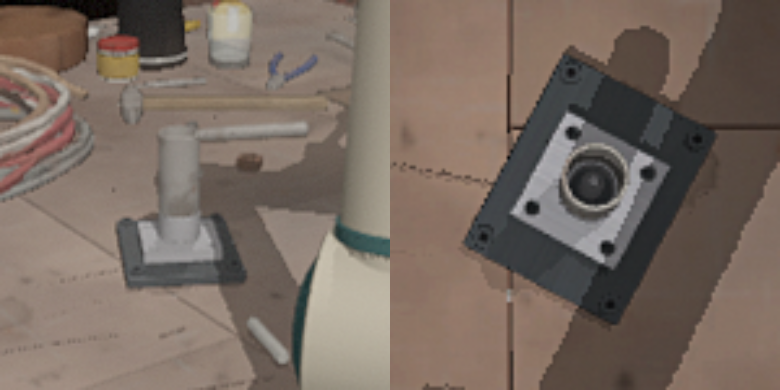

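Left view: the pipe stands upright on the neck (around 180,185). Right view: the stud is inside the bore (around 595,180) and the flange lies flat and square. Pipe centre is (573.8, -13.9), neck centre (574.1, -14.2), and the pipe top is at about 136 mm (137 nominal).

```bash
python3 -c "
from plant import *
print(sign_off())"
```

```text
the job is handed in; nothing more can be done
None
```

The joint is set up on the jig and handed in at about 22 s of the 54 s allowed. I gripped the flange by its neck, turned it square to the jig and lowered it over the stud. It made contact at the expected seating height, and I released it. I then stood the pipe on the neck with the stud inside it, released it and moved the arm clear.

The last checks agreed with each other:
- **Flange:** it lies flat, with the neck top measured at about 51–52 mm (52 nominal).
- **Pipe:** its axis is within about 0.5 mm of the neck's. Its top is at about 136 mm (137 nominal), and it stands upright with the stud visible in the bore.
- **Forces:** contact forces stayed around 8 N or less, and the tool read about zero force after release.

One check was off: with the flange in place, the fit of its plate outline gave about 106 x 136 mm instead of 80 x 80. It had probably picked up points from the jig. I relied on the neck fit and the pictures instead.

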